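# Lock a beeswax block in its transport cradle

## Robot

A 6-joint arm with a two-finger parallel gripper is mounted at the origin on the work surface. World frame = base frame: x ahead of the robot, y to its left, z up, the work surface at z = 0. Lengths are in m, angles in degrees, forces in N, time in s.
With the tool pointing down it reaches from about 0.3 to 0.75 m from the base axis. Payload 8.5 kg.
Tool frame: the origin (TCP) lies on the centre line of the jaws, within the pads' length; the fingertips stand 19 mm ahead of it and the grasp point (between the pads) is the TCP; z points along the fingers, y is the line along which they close (so a half turn about z gives the same grasp; the last joint's range is limited). The gripper opens to 85 mm and grips with 20 to 120 N. Pads are 22 mm wide; open, the fingers measure 114 mm over their backs; the gripper's body (76 mm by 85 mm) begins 54 mm behind the grasp point. The pads swing forward as they close: fully open they stand 13 mm farther back than shut.
Start: joints at [63.123, 21.807, 74.336, -0, 83.858, -12.336], TCP at [0.138, 0.532, 0.25] pointing down, gripper open.
Joint ranges: [-178.18, 178.18], [-50.72, 133.34], [12.68, 142.11], [-81.47, 261.47], [9.98, 163.14], [-165.26, 165.26]. Speed limits (degrees/s): [136.94, 136.94, 180, 180, 180, 180].

## Interface

Orientations are given as [roll, pitch, yaw] about the fixed x, y, z axes, in that order (R = Rz(yaw) Ry(pitch) Rx(roll)).
In Python, from cell import ctrl, read_camera gives the robot as it stands.
- The arm moves only by the tool servo_tool, never from a script. Its argument "increments" is a list that holds one entry, the list of rows, each a list of 4 numbers: the shift along the world's x, y, z in mm, then the turn about the world's z in degrees. In form: [[[x, y, z, twist], ...]]. A call has 1 to 10 rows; each row shifts and turns the commanded pose from where the row before left it; what a row does not reach is not made up. A row lasts 1/12 s, in which the tool goes at most 41.7 mm and 7.16 degrees, less where a joint would pass 70% of its speed; a pose out of reach is approached as far as the arm can. A call with a gripper value outside its range is refused whole. "grip" is the closure in counts, from 0 (fully open) to 255 (shut), set as the call begins (left out, the last holds). The fingers move at their own pace and stop on an object; "squeeze" is the grip in N (left out, the last holds). Time passes only in rows, so rows that do not move let the fingers close. It gives the time, the measured TCP pose, the force, the opening and the grip force at its end, in the units of the state.
- ctrl.get_obs(): the state, without advancing time (a new reading comes with each control period).
- read_camera(name): name is "side" or "top" or "wrist"; returns a dict with "frame" (400x640x3 uint8, red, green, blue), "vertical_fov" (degrees; the focal length in pixels is half the picture's height over the tangent of half this angle, whatever the lens; pixels are square), "cx", "cy" (the principal point, pixels), "k1" (the pictures are not rectified: a ray, as slopes to the right and down, at radius r is drawn at 1 + k1 r^2 times it, then the intrinsics apply), "camera_from_world" (4x4, takes a point from world to camera coordinates). Camera axes: x right, y down, z forward; pixel columns grow to the right and rows downward; lengths in m; the calibration is good to about 2 mm. A picture is of the moment at which its call begins. There is no depth.
- ctrl.job_done(): hands the job in; it is judged then, once.
The state is a dict: "time": time; "joint_pos": joint angles; "dq": joint speeds; "tau": joint torques, N m; "tcp_pos": TCP position; "orientation": TCP orientation; "wrist_force": force on the tool from outside, world axes, zero at the start; "moment": the same for the moment, N m; "gripper_width": finger opening in m; "grip_force": force on a finger pad.
Only numpy, scipy, OpenCV 4.12 (cv2) and the standard library are available. Lean on these libraries where they do the work, as an engineer would, in place of code of your own. Each camera call takes 0.05 s, during which the arm holds its last target. There are 200 camera calls.

## Task

Stand the yellow wax block upright on the bench, square against the cradle's blue edge and midway between its posts, then tip it over that edge so that it lies on its side on the bed. Swing the green hasp right down over the brass staple and push the red-handled locking pin fully home through the staple's loop, from either side. Leave the jars and the other things on the bench where they are.

Things in the scene. Friction and masses are not known exactly. Their poses are not given: they have to be found in the camera images.
- cradle: White plastic transport cradle fixed to the bench; pose varies. Origin on the bench under the hasp's centre line. Flat bed, top 20 mm above the bench, from y=-45 to 72 and x=-76 to 70 mm (cradle frame); a stop 22 mm high stands on it at y=72 to 80. Two posts at y=-28 to 28: hinge post x=40 to 64, top 66 mm above the bench; staple post x=-70 to -38, top 70 mm.
- blue_edge (a point): Middle of the top of the cradle's blue edge: an upright 20 mm step from the bench up to the bed, at cradle y=-45 mm, running along x. The block is stood on the bench on its -y side and tips towards +y, to lie on the bed between the posts (78 mm apart), under the hasp.
- loop (a point): Centre of the square 16 x 16 mm opening of the brass staple on the staple post, at cradle (-54, 0, 96) mm. The opening goes through along the cradle's y, and the pin enters along +y or -y. The staple is 8 mm thick along y, 30 mm wide along x and its top is 111 mm above the bench.
- hasp (a joint): Angle (rad) of the green hasp, 0 = shut (level, over the staple), positive = lifted; 1.57 = upright, up to 2.2 leaning back away from the staple. Stiff hinge (about 0.16 N m of friction): it stays where it is left.
- hasp_hinge (a point): Hinge axis of the hasp, along the cradle's y, at cradle (50, 0, 73) mm.
- hasp_tip (a point): Middle of the hasp's free end. The hasp is a green plate 134 mm long from the hinge axis, 50 mm wide along the cradle's y, 6 mm thick, with a 36 x 16 mm slot from 86 to 122 mm from the axis, for the staple to stand through. Shut, its underside is 70 mm and its top 76 mm above the bench (50 mm over the bed).
- block_center (a point): Centre of the loose yellow wax block: 60 mm (its x) by 46 mm (its y) by 125 mm (its z), about 0.36 kg, standing upright on the bench at the start, away from the cradle. Only its 46 mm side fits upright under the hasp, so stand it with its x along the blue edge. Beyond about 30 degrees it falls by itself, sliding back up to 30 mm.
- pin_grip (a point): Centre of the loose pin's red handle: 36 mm long (pin's x), 22 mm wide (y), 52 mm tall (z), standing on the bench with the rod level. The steel rod, 10 mm thick and 70 mm long, sticks out of the +x face, from 18 to 88 mm ahead of this point and 8 mm below it. About 0.12 kg. When home, the handle stands on the shut hasp (within 2 mm).
- pin_collar (a point): Point where the rod's axis leaves the red handle's face; x points along the rod to its tip. Fully home, this face is against the staple, 4 mm from the loop's centre.
- jar_a: Honey jar with gold lid, 72 mm across, 115 mm tall; origin at its underside. Leave alone.
- jar_b: Honey jar like jar_a. Leave alone.
- jar_c: Small honey jar, 56 mm across, 70 mm tall; origin at its underside. Leave alone.
- jar_d: Empty glass jar with gold lid, 66 mm across, 85 mm tall; origin at its underside. Leave alone.
- roll: Cream label roll lying flat, 110 mm across, 45 mm tall. Leave alone.
- lids: Stack of gold lids, 70 mm across, 36 mm tall. Leave alone.
- scraper: Spatula, 160 mm long, lying flat. Leave alone.
- block: The yellow block; origin at the centre of its underside as it stands, 62.5 mm below block_center.
- pin: The locking pin; origin under pin_collar, level with the handle's underside.
Not all that is in view belongs to the job. Leave any purple look-alike of the block alone.

How it is judged:
By the outcome, as a careful person would: the job done as asked, in the order asked, and still so for the second after the job is handed in, with the robot touching nothing.
It also fails if it takes over 72 s, if anything falls off the work surface, if the arm or the gripper's body presses on something with over 40 N, if the wrist force passes 120 N, or if a joint passes its speed limit or range.

## Working session

There is one attempt and no reset: what is moved stays moved. The work goes in short steps, Python scripts to look and compute and a tool call to move; the robot and the scene stay as the last step left them, time stands still between calls to the robot, and variables do not carry over. Pictures are saved under pics/ and viewed, at most 10 in all, crops included, and the job is handed in when it is done.

Besides the shell and the picture viewer there is one more tool, called after ">>>" as name(argument=value, ...), one argument or row to a line, values as JSON. servo_tool: Moves the arm, as the interface text tells. Its arguments: {"type":"object","properties":{"increments":{"type":"array"},"grip":{"type":"number"},"squeeze":{"type":"number"}},"required":["increments"]}

```bash
mkdir -p pics; cat > h.py <<'E'
import numpy as np, cv2
from cell import ctrl, read_camera
def cam(n,save=None):
    c=read_camera(n)
    if save: cv2.imwrite(f'pics/{save}.png',c['frame'][:,:,::-1])
    return c
def ray(c,u,v):
    f=200/np.tan(np.radians(c['vertical_fov'])/2)
    d=np.array([(u-c['cx'])/f,(v-c['cy'])/f]); s=d.copy()
    for _ in range(20): s=d/(1+c['k1']*(s@s))
    M=c['camera_from_world']; R=M[:3,:3]; o=-R.T@M[:3,3]
    return o,R.T@np.array([s[0],s[1],1])
def onz(c,u,v,z):
    o,d=ray(c,u,v); return o+d*(z-o[2])/d[2]
def proj(c,p):
    f=200/np.tan(np.radians(c['vertical_fov'])/2)
    M=c['camera_from_world']; q=M[:3,:3]@np.array(p)+M[:3,3]; s=q[:2]/q[2]
    s=s*(1+c['k1']*(s@s)); return s*f+[c['cx'],c['cy']]
def mask(c,lo,hi):
    h=cv2.cvtColor(c['frame'],cv2.COLOR_RGB2HSV); return cv2.inRange(h,lo,hi)
E
python3 - <<'E'
from h import *
a=cam('top','top0');b=cam('side','side0')
import pprint
cv2.imwrite('pics/both0.png',cv2.resize(np.vstack([a['frame'],b['frame']])[:,:,::-1],None,fx=.75,fy=.75))
for c in(a,b):print(c['vertical_fov'],c['k1'],c['cx'],c['cy'],np.round(-c['camera_from_world'][:3,:3].T@c['camera_from_world'][:3,3],3))
print(ctrl.get_obs())
E
```

```text
47.137401185584565 -0.04277522392731685 320.98307388910064 198.6941181271438 [4.370e-01 1.000e-03 1.471e+00]
43.11328014573421 -0.005710087292246803 317.14658494932024 204.11432842543329 [-0.034 -0.841  1.248]
{'time': 0.1, 'joint_pos': array([ 6.31229374e+01,  2.18395550e+01,  7.43775594e+01, -6.59699682e-04,
        8.38591090e+01, -1.23357308e+01]), 'dq': array([-0.09009521, -0.01503081, -0.16349342, -0.06780708,  0.08756507,
       -0.04215389]), 'tau': array([ 2.97089617e-03, -4.49228168e+01, -2.31660032e+01, -1.69292821e-04,
        3.55001081e-03, -9.23375893e-06]), 'tcp_pos': array([0.13799271, 0.53217364, 0.24976756]), 'orientation': array([-1.79925396e+02, -1.56436544e-02,  1.65458729e+02]), 'wrist_force': array([ 0.23320559, -0.13280498, -0.63057239]), 'moment': array([0.02825589, 0.00844584, 0.00077101]), 'grip_force': 0.0, 'gripper_width': 0.0853886851316927}
```

View pics/both0.png

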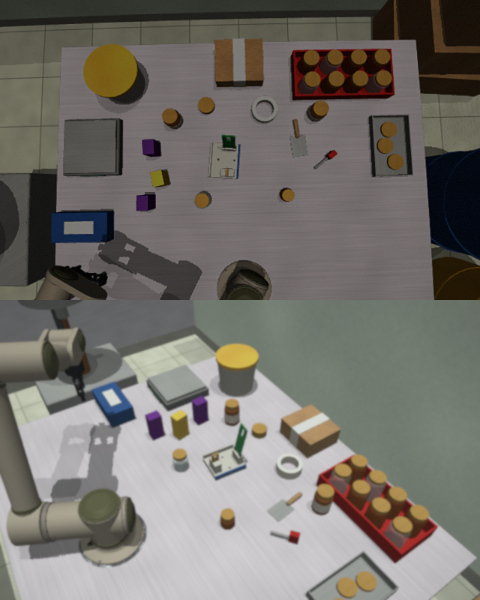

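The top view (drawn at 0.75 scale) shows the yellow block at about (160,178), between two purple look-alikes. The cradle is at (224,160) with its blue edge facing right, the hasp is standing at (228,142), and the pin is at (326,158). I'll zoom in and measure.

```bash
python3 - <<'E'
from h import *
a=cam('top');b=cam('side')
A=cv2.resize(a['frame'][165:285,170:460,::-1],None,fx=2.75,fy=2.75,interpolation=cv2.INTER_CUBIC)
B=cv2.resize(b['frame'][120:340,180:430,::-1],None,fx=1.2,fy=1.2)
cv2.imwrite('pics/z1.png',np.vstack([A,cv2.copyMakeBorder(B,0,0,0,A.shape[1]-B.shape[1],cv2.BORDER_CONSTANT)]))
def big(m,n):
    cs,_=cv2.findContours(m,0,2)
    for k in sorted(cs,key=cv2.contourArea)[::-1][:n]:
        if cv2.contourArea(k)>15: yield k
for nm,lo,hi in[('yel',(22,150,90),(32,255,255)),('green',(50,80,30),(85,255,255)),('blue',(98,110,60),(118,255,255)),('red',(0,170,90),(6,255,255)),]:
  for c,cn in((a,'top'),(b,'side')):
    for k in big(mask(c,lo,hi),4):
      r=cv2.minAreaRect(k);print(nm,cn,cv2.contourArea(k),np.round(cv2.boxPoints(r),1).tolist())
E
```

```text
yel top 3640.5 [[97.9000015258789, 87.19999694824219], [157.1999969482422, 45.70000076293945], [195.89999389648438, 101.0], [136.6999969482422, 142.5]]
yel top 269.0 [[199.6999969482422, 229.39999389648438], [214.5, 226.3000030517578], [218.60000610351562, 245.60000610351562], [203.8000030517578, 248.8000030517578]]
yel side 1369.0 [[289.0, 60.0], [342.0, 60.0], [342.0, 92.0], [289.0, 92.0]]
yel side 469.0 [[228.60000610351562, 150.60000610351562], [245.60000610351562, 148.0], [250.6999969482422, 181.3000030517578], [233.6999969482422, 184.0]]
green top 36.5 [[296.0, 180.0], [312.0, 180.0], [312.0, 188.0], [296.0, 188.0]]
green side 233.0 [[312.1000061035156, 202.1999969482422], [321.6000061035156, 165.89999389648438], [329.70001220703125, 168.0], [320.20001220703125, 204.3000030517578]]
blue top 2673.0 [[69.0, 284.0], [142.0, 284.0], [142.0, 323.0], [69.0, 323.0]]
blue top 36.0 [[315.0, 237.0], [317.79998779296875, 192.89999389648438], [319.70001220703125, 193.0], [316.79998779296875, 237.10000610351562]]
blue side 1794.0 [[120.5, 121.0999984741211], [150.6999969482422, 102.40000152
[... 589 characters left out ...]
, 93.5999984741211], [522.4000244140625, 96.19999694824219]]
red top 15.5 [[419.0, 66.0], [443.0, 66.0], [443.0, 68.0], [419.0, 68.0]]
red side 1130.0 [[443.3999938964844, 252.6999969482422], [484.20001220703125, 209.8000030517578], [581.4000244140625, 302.3999938964844], [540.5999755859375, 345.29998779296875]]
red side 67.0 [[426.3999938964844, 245.3000030517578], [427.5, 225.3000030517578], [441.1000061035156, 226.0], [440.0, 246.0]]
red side 45.5 [[387.20001220703125, 315.1000061035156], [388.79998779296875, 308.8999938964844], [397.70001220703125, 311.20001220703125], [396.20001220703125, 317.29998779296875]]
red side 40.5 [[530.0, 281.0], [539.0, 281.0], [539.0, 287.0], [530.0, 287.0]]
```

View pics/z1.png

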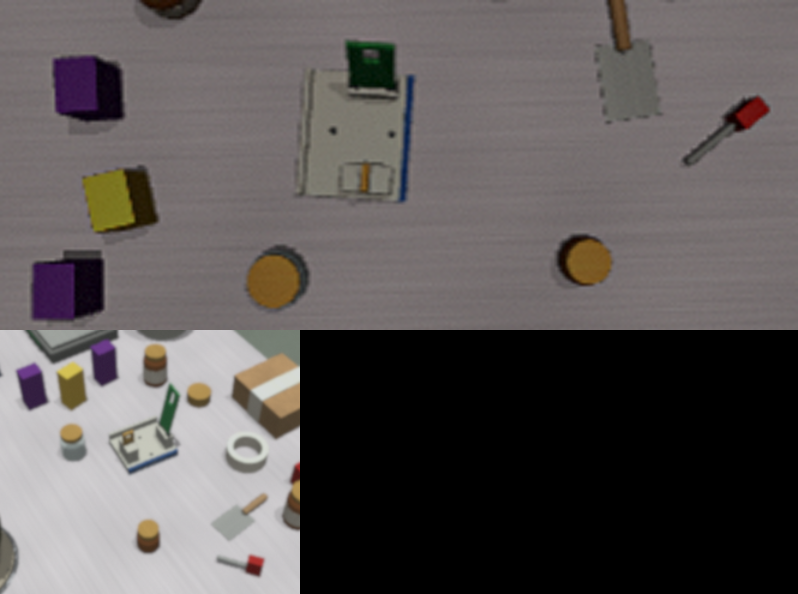

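The zoom shows the following:
- **Cradle:** hinge post at the top (+x) and staple at the bottom.
- **Blue edge:** it faces right, towards -y.
- **Yellow block:** slightly turned.
- **Pin:** rod pointing lower-left, handle upper-right.

Next I'll turn these pixels into positions.

```bash
python3 - <<'E'
from h import *
a=cam('top');P=lambda u,v,z:np.round(onz(a,u,v,z)[:2]*1000,1)
box=[[199.7,229.4],[214.5,226.3],[218.6,245.6],[203.8,248.8]]
q=[P(u+.5*(u>209),v+.5*(v>238),.125) for u,v in box];print('block',q,np.mean(q,0),[np.linalg.norm(q[i]-q[i-1]) for i in range(4)],[np.degrees(np.arctan2(*(q[i]-q[i-1])[::-1])) for i in range(4)])
for z in(0,.02):
  print('blue',z,P(318.7,192.5,z),P(316.5,238.,z))
# bed corners from zoom (scale 2.75, offset 170,165)
Z=lambda x,y,z:P(170+x/2.75-.3,165+y/2.75-.3,z)
print('handle',[Z(x,y,.052) for x,y in((726,115),(742,130),(768,109),(752,96))],'tip',Z(686,162,.018),'jar_d',Z(277,280,.085),'jarsmall',Z(588,260,.07),'staple',Z(364,177,.111),'hasptip',Z(371,41,.2),'purple',Z(80,83,.125),Z(60,288,.125))
b=cam('side')
print('side blue',onz(b,287.5,235.8,.02)[:2],onz(b,325.7,220.3,.02)[:2])
E
```

```text
block [array([484.3, 357.4]), array([492.6, 312.2]), array([434.4, 300.1]), array([425.9, 345.1])] [459.3 328.7] [np.float64(59.68123658236316), np.float64(45.95573957624879), np.float64(59.444511941810106), np.float64(45.79574216016157)] [np.float64(11.893602445855995), np.float64(-79.59479123302104), np.float64(-168.25530090244408), np.float64(100.69651073577812)]
blue 0 [600.1   5.8] [453.9  15.7]
blue 0.02 [597.9   5.7] [453.7  15.5]
handle [array([ 543.2, -351.3]), array([ 525.8, -368.8]), array([ 549. , -399.5]), array([ 564.2, -381.9])] tip [ 492.4 -311. ] jar_d [370.4 154.7] jarsmall [ 384.6 -187.1] staple [479.9  56.9] hasptip [615.   43.9] purple [586.5 360.6] [368.  381.1]
side blue [0.45690698 0.01539143] [0.59210708 0.00284919]
```

>>> servo_tool(
  increments=[
    [[32,-20,0,-6.4],[32,-20,0,-6.4],[32,-20,0,-6.4],[32,-20,0,-6.4],[32,-20,0,-6.4],[32,-20,0,-6.4],[32,-20,0,-6.4],[32,-20,0,-6.4],[32,-20,0,-6.4],[33,-23,0,-6.4]],
  ],
  grip=0,
)

```text
time: 1.13
tcp_pos: [0.4604, 0.3283, 0.2504]
orientation: [180.0, -0.0, 101.2]
wrist_force: [0.6, 1.4, -0.2]
gripper_width: 0.0851
grip_force: 0.0
```

>>> servo_tool(
  increments=[
    [[0,0,0,0],[0,0,0,0]],
  ],
)

```text
time: 1.3
tcp_pos: [0.4605, 0.3281, 0.2498]
orientation: [-180.0, 0.0, 101.3]
wrist_force: [-0.1, 0.1, 0.1]
gripper_width: 0.0855
grip_force: 0.0
```

```bash
python3 - <<'E'
from h import *
c=cam('wrist','w1')
m=mask(c,(22,150,60),(32,255,255))
cs,_=cv2.findContours(m,0,2);k=max(cs,key=cv2.contourArea);print(cv2.contourArea(k))
q=[onz(c,u,v,.125)[:2]*1000 for u,v in cv2.boxPoints(cv2.minAreaRect(k))]
print(np.round(q,1),np.mean(q,0))
a=cam('top')
m=mask(a,(22,150,60),(32,255,255));print(ctrl.get_obs()['tcp_pos'],ctrl.get_obs()['orientation'])
E
```

```text
3834.5
[[425.6 366.1]
 [480.2 377. ]
 [494.7 315.8]
 [435.7 304. ]] [459.03776366 340.7323432 ]
[0.45865305 0.32956319 0.25021314] [-1.79969464e+02 -7.70948246e-03  1.01507915e+02]
```

View pics/w1.png

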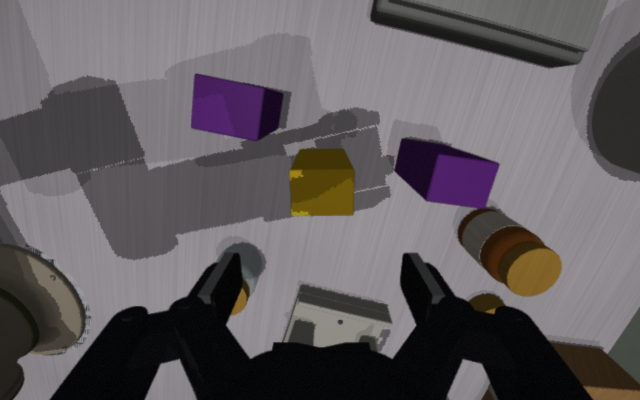

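The wrist view shows the block's top face at about (290–354, 177–215), aligned with the jaws. I'll descend and grasp it.

>>> servo_tool(
  increments=[
    [[0,0,-32,0],[0,1,-32,0],[0,0,-32,0],[0,0,-32,0],[0,0,-25,0],[0,0,-7,0],[0,0,0,0]],
  ],
)

```text
time: 1.98
tcp_pos: [0.4577, 0.3309, 0.0892]
orientation: [-179.8, 0.0, 101.6]
wrist_force: [0.6, 0.5, 0.6]
gripper_width: 0.0852
grip_force: 0.0
```

>>> servo_tool(
  increments=[
    [[0,0,0,0],[0,0,0,0],[0,0,0,0],[0,0,0,0],[0,0,0,0],[0,0,0,0]],
  ],
  grip=255,
  squeeze=40,
)

```text
time: 2.48
tcp_pos: [0.4599, 0.3309, 0.0924]
orientation: [179.8, -0.1, 101.5]
wrist_force: [0.3, 0.9, 7.8]
gripper_width: 0.0593
grip_force: 42.9
```

>>> servo_tool(
  increments=[
    [[0,0,15,0],[0,0,35,0],[0,0,40,0],[0,0,40,0],[0,-10,15,0],[4,-25,0,-1.4],[4,-35,0,-2],[4,-38,0,-2],[4,-38,0,-2],[4,-38,0,-2]],
  ],
)

```text
time: 3.32
tcp_pos: [0.4785, 0.1448, 0.2358]
orientation: [180.0, 0.0, 92.0]
wrist_force: [0.8, 0.1, -4.5]
gripper_width: 0.0593
grip_force: 45.1
```

>>> servo_tool(
  increments=[
    [[4,-38,0,-2],[4,-38,0,-2],[4,-38,0,-2],[4,-38,0,0],[4,-38,0,0],[2,-26,0,0],[2,-15,0,0],[10,0,-10,0],[7,0,-10,0],[0,0,0,0]],
  ],
)

```text
time: 4.15
tcp_pos: [0.52, -0.0843, 0.2134]
orientation: [-179.8, -0.1, 86.1]
wrist_force: [-1.3, 0.7, -3.8]
gripper_width: 0.0595
grip_force: 44.8
```

```bash
python3 - <<'E'
from h import *
print(ctrl.get_obs()['tcp_pos'],ctrl.get_obs()['orientation'],ctrl.get_obs()['grip_force'])
b=cam('side');a=cam('top');w=cam('wrist')
cv2.imwrite('pics/c1.png',np.vstack([np.hstack([cv2.resize(b['frame'][130:260,240:400],None,fx=2.5,fy=2.5),cv2.resize(a['frame'][165:295,250:410],None,fx=2.5,fy=2.5)]),cv2.resize(w['frame'],(400,250)).repeat(1,0) if 0 else np.hstack([cv2.resize(w['frame'],(400,250)),np.zeros((250,400,3),np.uint8)])])[:,:,::-1])
E
```

```text
[ 0.52003899 -0.08429637  0.21343688] [-1.79828771e+02 -6.80813537e-02  8.60615842e+01] 44.82559561729431
```

View pics/c1.png

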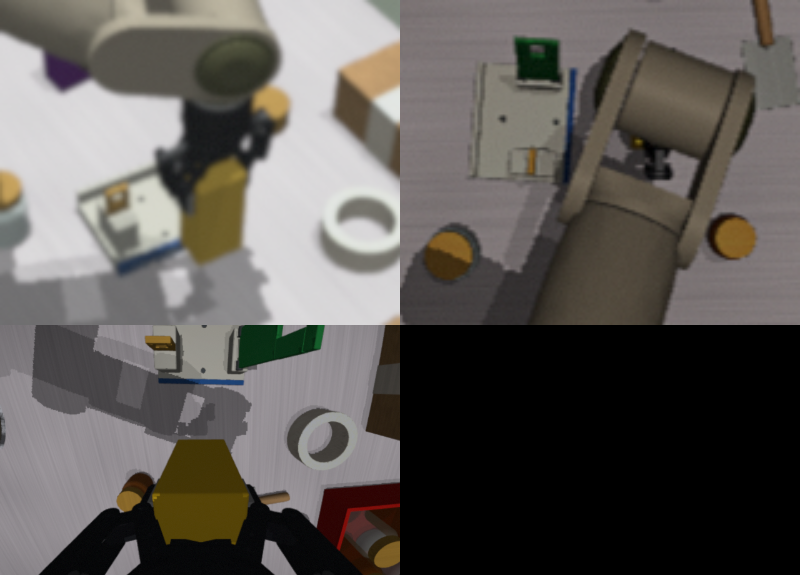

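The block is held upright. The wrist view shows both the blue edge (full-frame row ~91, columns 253–389) and the block's lower front edge (row ~184). I'll measure one relative to the other.

```bash
cat > meas.py <<'E'
from h import *
w=cam('wrist')
def blue(w):
    m=mask(w,(100,110,50),(120,255,255)); m[200:]=0
    cs,_=cv2.findContours(m,0,2);k=max(cs,key=cv2.contourArea)
    x0,x1=k[:,0,0].min(),k[:,0,0].max()
    xs=np.arange(x0+4,x1-3); top=[np.flatnonzero(m[:,x])[0] for x in xs]; bot=[np.flatnonzero(m[:,x])[-1]+1 for x in xs]
    pt=np.polyfit(xs,top,1);pb=np.polyfit(xs,bot,1)
    for nm,p,z in(('top',pt,.02),('bot',pb,0)):
        A,B=[onz(w,x,np.polyval(p,x),z)[:2]*1000 for x in(x0,x1+1)]
        d=B-A;print('blue',nm,A.round(1),B.round(1),((A+B)/2).round(1),'len',np.linalg.norm(d).round(1),'yaw',np.degrees(np.arctan2(d[1],d[0])).round(2))
blue(w)
t=ctrl.get_obs()['tcp_pos'];
E
python3 - <<'E'
from meas import *
m=mask(w,(18,120,30),(34,255,255));cs,_=cv2.findContours(m,0,2);k=max(cs,key=cv2.contourArea)
ap=cv2.approxPolyDP(k,4,True)[:,0];print(ap.tolist(),t)
zb=t[2]-.0924
ys=sorted(ap.tolist(),key=lambda p:p[1])[:2]
for u,v in ys:print('bottom front',onz(w,u,v,zb)*1000)
E
```

```text
blue top [455.2  22. ] [599.8   9.2] [527.5  15.6] len 145.2 yaw -5.05
blue bot [449.8  16.3] [604.4   1.4] [527.1   8.9] len 155.4 yaw -5.51
[[285, 184], [243, 271], [247, 305], [265, 350], [274, 342], [318, 347], [368, 342], [376, 351], [394, 308], [398, 271], [358, 184]] [ 0.51988404 -0.08401254  0.21574682]
bottom front [493.28858712 -60.64918605 123.34681991]
bottom front [551.4654265  -64.59594383 123.34681991]
```

>>> servo_tool(
  increments=[
    [[4,20,-20,-0.8],[4,20,-25,0],[0,12,-25,0],[0,0,-25,0],[0,0,-15,0],[0,0,-8,0],[0,0,-2,0],[0,0,0,0],[0,0,0,0]],
  ],
)

```text
time: 5.1
tcp_pos: [0.5287, -0.0328, 0.0965]
orientation: [179.9, 0.0, 85.3]
wrist_force: [-0.3, -0.1, -2.7]
gripper_width: 0.0595
grip_force: 44.9
```

```bash
python3 - <<'E'
from meas import *
o=ctrl.get_obs();print(t,o['orientation'],o['wrist_force'])
a=cam('side')
cv2.imwrite('pics/c2.png',np.hstack([cv2.resize(a['frame'][150:270,250:390],None,fx=2.8,fy=2.8),cv2.resize(w['frame'][:,:],(400,336))])[:,:,::-1])
E
```

```text
blue top [455.5  22.1] [600.2   9.4] [527.9  15.7] len 145.3 yaw -5.02
blue bot [445.9  11.4] [606.8  -3.2] [526.3   4.1] len 161.7 yaw -5.18
[ 0.52865718 -0.03287217  0.09654495] [1.79869129e+02 2.56952896e-02 8.52502195e+01] [ 0.10847324  0.33229114 -2.93611533]
```

View pics/c2.png

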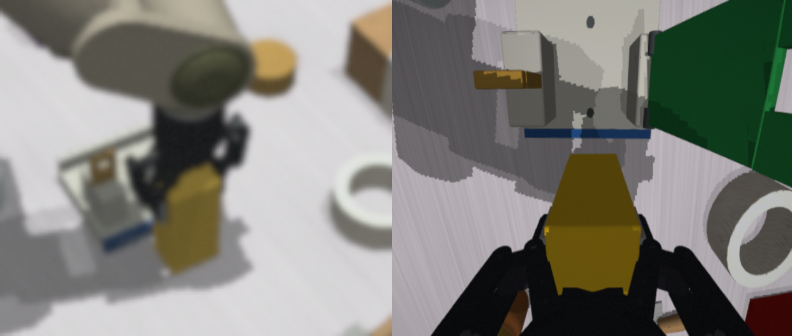

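The block hangs just above the bench, about 20 mm from the edge and centred between the posts: block columns 570–618, posts about 552–635. I'll set it down, then slide it in until it touches.

>>> servo_tool(
  increments=[
    [[0,0,-1.5,0],[0,0,-1,0],[0,0,0,0],[0,0,0,0]],
  ],
)

```text
time: 5.53
tcp_pos: [0.5281, -0.0327, 0.0929]
orientation: [180.0, -0.0, 85.3]
wrist_force: [-0.8, 0.4, -3.0]
gripper_width: 0.0594
grip_force: 44.9
```

>>> servo_tool(
  increments=[
    [[0.5,6,0,0],[0,5,0,0],[0,3,0,0],[0,0,0,0]],
  ],
)

```text
time: 5.87
tcp_pos: [0.5285, -0.0177, 0.0928]
orientation: [-180.0, -0.0, 85.3]
wrist_force: [-0.2, -0.4, -3.6]
gripper_width: 0.0596
grip_force: 44.9
```

>>> servo_tool(
  increments=[
    [[0,2,0,0],[0,2,0,0],[0,0,0,0]],
  ],
)

```text
time: 6.12
tcp_pos: [0.5287, -0.0149, 0.0929]
orientation: [180.0, 0.1, 85.3]
wrist_force: [-0.5, -2.3, -2.5]
gripper_width: 0.0598
grip_force: 44.8
```

>>> servo_tool(
  increments=[
    [[0,2,0,0],[0,0,0,0]],
  ],
)

```text
time: 6.28
tcp_pos: [0.5288, -0.0133, 0.0931]
orientation: [180.0, 0.1, 85.3]
wrist_force: [0.1, -5.3, -2.9]
gripper_width: 0.0598
grip_force: 44.3
```

Contact: Fy is -5 N. The block is still slightly off the bench, so I'll ease it down.

>>> servo_tool(
  increments=[
    [[0,-0.8,-1.5,0],[0,0,0,0],[0,0,0,0]],
  ],
)

```text
time: 6.53
tcp_pos: [0.5289, -0.0138, 0.0925]
orientation: [179.9, 0.0, 85.3]
wrist_force: [-1.7, -3.0, 9.9]
gripper_width: 0.0596
grip_force: 45.5
```

>>> servo_tool(
  increments=[
    [[0,0,-1.5,0],[0,0,0,0],[0,0,0,0]],
  ],
)

```text
time: 6.78
tcp_pos: [0.529, -0.014, 0.0924]
orientation: [179.8, 0.1, 85.3]
wrist_force: [-6.1, -3.6, 22.8]
gripper_width: 0.0596
grip_force: 46.8
```

It's down. I'll relax, release and retreat upwards, then check how it stands.

>>> servo_tool(
  increments=[
    [[0,0,2,0],[0,0,0,0]],
  ],
)

```text
time: 6.95
tcp_pos: [0.5289, -0.0137, 0.0924]
orientation: [179.9, 0.0, 85.2]
wrist_force: [-1.0, -4.1, 8.4]
gripper_width: 0.0592
grip_force: 45.4
```

>>> servo_tool(
  increments=[
    [[0,0,0,0],[0,0,0,0],[0,0,0,0],[0,0,0,0],[0,0,0,0],[0,0,8,0],[0,0,25,0],[0,0,35,0],[0,0,35,0],[0,0,5,0]],
  ],
  grip=0,
)

```text
time: 7.78
tcp_pos: [0.5304, -0.0137, 0.2061]
orientation: [179.4, 0.1, 85.3]
wrist_force: [0.5, 0.1, 1.3]
gripper_width: 0.0853
grip_force: 0.0
```

>>> servo_tool(
  increments=[
    [[0,-25,0,0],[0,-25,0,0],[0,-15,0,0],[0,0,0,0],[0,0,0,0],[0,0,0,0]],
  ],
  grip=135,
)

```text
time: 8.28
tcp_pos: [0.5285, -0.0778, 0.1999]
orientation: [-180.0, -0.0, 85.3]
wrist_force: [-0.8, -0.5, -0.7]
gripper_width: 0.04
grip_force: 0.0
```

```bash
python3 - <<'E'
from meas import *
o=ctrl.get_obs();print(t,o['orientation'],o['wrist_force'],o['gripper_width'])
a=cam('side')
cv2.imwrite('pics/c3.png',np.hstack([cv2.resize(a['frame'][150:270,250:390],None,fx=2.8,fy=2.8),cv2.resize(w['frame'][:,:],(400,336))])[:,:,::-1])
E
```

```text
blue top [525.8  15.9] [600.    8.6] [562.9  12.3] len 74.6 yaw -5.6
blue bot [524.7  11.9] [604.1   1. ] [564.4   6.5] len 80.2 yaw -7.8
[ 0.52848296 -0.07755415  0.19988656] [-1.79991200e+02 -1.84581757e-02  8.53020607e+01] [0.91066986 0.44530017 0.06650385] 0.04025792857676343
```

View pics/c3.png

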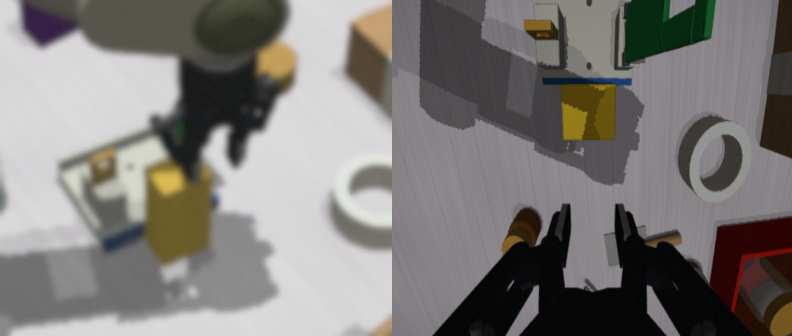

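The block stands square against the edge and midway between the posts. I'll lower behind it and push it over.

>>> servo_tool(
  increments=[
    [[0,0,-30,0],[0,0,-35,0],[0,0,-20,0],[0.5,8,0,0],[0.5,8,0,0],[0.5,6,0,0],[0.4,5,0,0],[0.4,5,0,0],[0.4,5,0,0],[0.4,5,0,0]],
  ],
)

```text
time: 9.22
tcp_pos: [0.5321, -0.0361, 0.1156]
orientation: [179.9, 0.0, 85.3]
wrist_force: [0.1, -0.5, 1.3]
gripper_width: 0.0405
grip_force: 0.8
```

>>> servo_tool(
  increments=[
    [[0.4,5,0,0],[0.4,5,0,0],[0.4,5,0,0],[0.4,5,0,0],[0.4,5,0,0]],
  ],
)

```text
time: 9.63
tcp_pos: [0.5336, -0.0108, 0.1147]
orientation: [-180.0, -0.0, 85.3]
wrist_force: [0.5, 0.9, -0.6]
gripper_width: 0.0399
grip_force: 0.0
```

```bash
python3 - <<'E'
from h import *
o=ctrl.get_obs();print(o['tcp_pos'],o['wrist_force'])
a=cam('side');w=cam('wrist')
cv2.imwrite('pics/c4.png',np.hstack([cv2.resize(a['frame'][150:270,250:390],None,fx=2.8,fy=2.8),cv2.resize(w['frame'][:,:],(400,336))])[:,:,::-1])
E
```

```text
[ 0.53358554 -0.01080341  0.11466352] [ 0.5136364   0.88903409 -0.56329056]
```

View pics/c4.png

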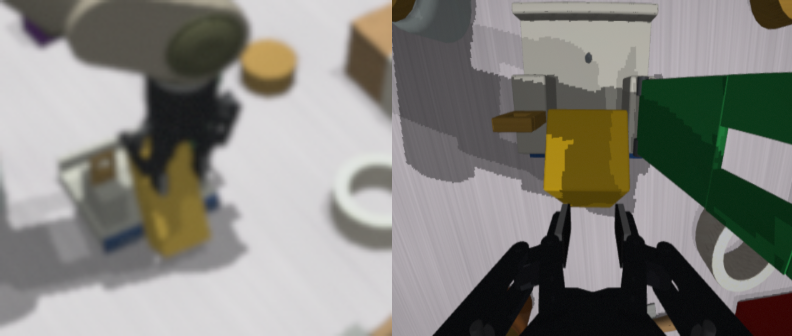

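The block is tilting cleanly. I'll keep pushing.

>>> servo_tool(
  increments=[
    [[0,5,0,0],[0,5,0,0],[0,5,0,0],[0,5,0,0],[0,4,0,0],[0,4,0,0],[0,0,0,0],[0,0,0,0]],
  ],
)

```text
time: 10.4
tcp_pos: [0.5337, 0.0168, 0.1148]
orientation: [180.0, 0.0, 85.3]
wrist_force: [-0.1, 0.5, 0.9]
gripper_width: 0.0403
grip_force: 0.0
```

```bash
python3 - <<'E'
from h import *
o=ctrl.get_obs();print(o['tcp_pos'],o['wrist_force'])
a=cam('side');w=cam('wrist')
cv2.imwrite('pics/c5.png',np.hstack([cv2.resize(a['frame'][150:270,250:390],None,fx=2.8,fy=2.8),cv2.resize(w['frame'][:,:],(400,336))])[:,:,::-1])
E
```

```text
[0.53368878 0.01675952 0.11483912] [-0.08245802  0.49471381  0.92939841]
```

View pics/c5.png

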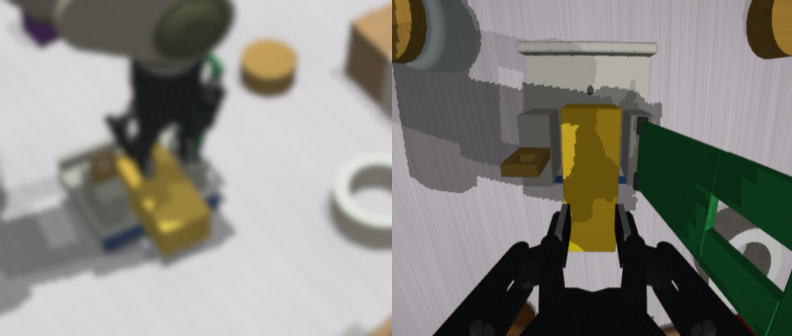

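The block has fallen onto the bed between the posts, but it juts out over the blue edge; in the right-hand view it spans rows 105–250. I'll measure its ends and nudge it in.

```bash
python3 - <<'E'
from h import *
w=cam('wrist')
for v in(125,297): print(onz(w,316,v,.066)*1000)
b=cam('side')
# side: rear end top corners in crop (172,208),(210,200); bottom (170,255),(208,238)
for x,y,z in((172,208,.066),(210,200,.066),(170,255,.0),(170,255,.02),(208,238,.02)): print(onz(b,250+x/2.8,150+y/2.8,z)*1000)
E
```

```text
[537.23564212  86.74374509  66.        ]
[526.32745941 -36.31383379  66.        ]
[523.11093036 -18.18445791  66.        ]
[564.27436507 -31.32089481  66.        ]
[514.5859613  -28.18136766   0.        ]
[505.7940689 -41.2009072  20.       ]
[554.33511282 -44.2518346   20.        ]
```

>>> servo_tool(
  increments=[
    [[-2,-30,0,0],[-2,-35,0,0],[-2,-25,0,0],[-2,-8,0,0],[0,0,-25,0],[0,0,-25,0],[0,0,-17,0],[0,0,0,0]],
  ],
)

```text
time: 11.27
tcp_pos: [0.5241, -0.0807, 0.045]
orientation: [-179.7, -0.1, 85.2]
wrist_force: [0.3, 0.2, -0.5]
gripper_width: 0.04
grip_force: 0.0
```

>>> servo_tool(
  increments=[
    [[0.5,8,0,0],[0.5,8,0,0],[0.5,7,0,0],[0.4,5,0,0],[0.4,5,0,0],[0.4,5,0,0],[0.4,5,0,0],[0.4,5,0,0],[0,0,0,0]],
  ],
)

```text
time: 12.02
tcp_pos: [0.5292, -0.0325, 0.0479]
orientation: [-180.0, -0.0, 85.3]
wrist_force: [0.1, 0.6, -1.2]
gripper_width: 0.04
grip_force: 0.0
```

>>> servo_tool(
  increments=[
    [[0.4,5,0,0],[0.4,5,0,0],[0.4,4,0,0],[0,0,0,0]],
  ],
)

```text
time: 12.35
tcp_pos: [0.5303, -0.0186, 0.0477]
orientation: [-180.0, -0.0, 85.3]
wrist_force: [-0.3, -0.4, -0.7]
gripper_width: 0.0403
grip_force: 0.0
```

```bash
python3 - <<'E'
from h import *
o=ctrl.get_obs();print(o['tcp_pos'],o['wrist_force'])
w=cam('wrist','w6')
m=mask(w,(18,120,30),(34,255,255));cs,_=cv2.findContours(m,0,2);k=max(cs,key=cv2.contourArea)
print(cv2.approxPolyDP(k,4,True)[:,0].tolist())
b=k[:,0].astype(float); 
for u,v in cv2.approxPolyDP(k,4,True)[:,0]: print(onz(w,u,v,.066).round(3)[:2])
E
```

```text
[ 0.53031345 -0.01857964  0.04774929] [-0.26784606 -0.37532056 -0.67207866]
[[225, 0], [249, 271], [382, 273], [403, 0]]
[0.509 0.099]
[ 0.501 -0.003]
[ 0.559 -0.009]
[0.567 0.094]
```

The block is now on the bed, aligned with the cradle, with its rear end at y≈-6 mm. Next is the hasp: close the fingers, rise and go round behind it to its +x side.

>>> servo_tool(
  increments=[
    [[0,-15,0,0],[0,-10,10,0],[0,0,40,0],[0,0,40,0],[0,0,40,0],[0,0,40,0],[10,0,38,0],[30,10,5,0],[32,20,0,0],[32,25,0,0]],
  ],
  grip=255,
)

```text
time: 13.23
tcp_pos: [0.6355, 0.0104, 0.2619]
orientation: [179.9, 0.0, 85.1]
wrist_force: [-0.5, -0.7, 0.3]
gripper_width: 0.0002
grip_force: 0.0
```

>>> servo_tool(
  increments=[
    [[31,25,0,0],[5,10,-15,0],[0,2,-30,0],[0,0,-25,0],[0,0,-6,0],[0,0,0,0],[0,0,0,0]],
  ],
)

```text
time: 13.82
tcp_pos: [0.6707, 0.0473, 0.186]
orientation: [179.9, -0.0, 85.2]
wrist_force: [0.7, 0.4, 0.3]
gripper_width: -0.0001
grip_force: 0.0
```

```bash
python3 - <<'E'
from h import *
o=ctrl.get_obs();print(o['tcp_pos'],o['orientation'],o['wrist_force'],o['gripper_width'])
a=cam('side');w=cam('wrist');t=cam('top')
cv2.imwrite('pics/c7.png',np.vstack([np.hstack([cv2.resize(a['frame'][130:250,250:390],None,fx=2.5,fy=2.5),cv2.resize(w['frame'],None,fx=.7,fy=.7)[:280],])[:, :798] if 0 else np.hstack([cv2.resize(a['frame'][130:250,250:390],(350,300)),cv2.resize(w['frame'],(440,300))]),np.hstack([cv2.resize(t['frame'][165:285,240:380],(350,300)),np.zeros((300,440,3),np.uint8)])])[:,:,::-1])
E
```

```text
[0.67074465 0.04733466 0.18600529] [ 1.79932247e+02 -6.64791687e-03  8.52401518e+01] [0.72595338 0.39211544 0.32212764] -8.435809947621746e-05
```

View pics/c7.png

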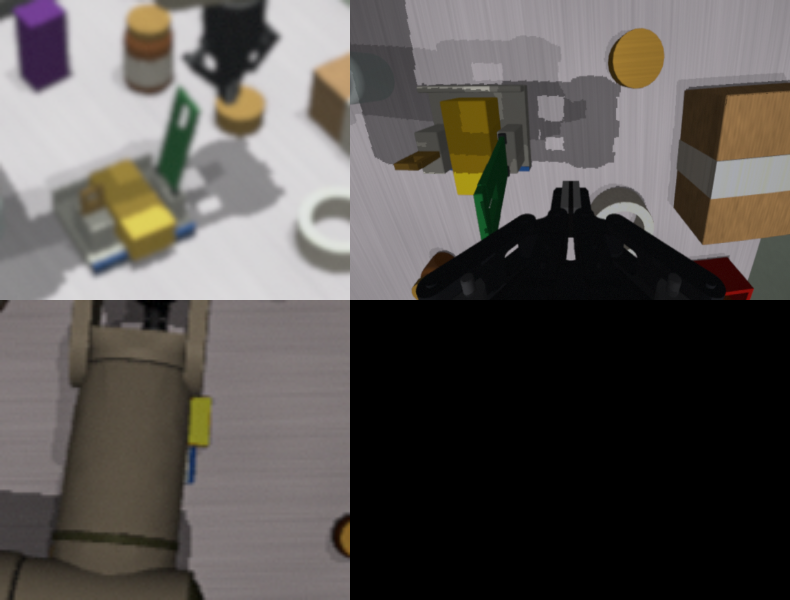

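The picture shows the block lying between the posts and the fingers on the hasp's +x side. I'll sweep the hasp over and down.

>>> servo_tool(
  increments=[
    [[-15,1,0,0],[-15,1,0,0],[-14,1,0,0],[-14,0,0,0],[-13,0,0,0],[-8,1,0,0],[-8,1,0,0],[-10,1,-5,0],[-10,1,-5,0],[-10,1,-5,0]],
  ],
)

```text
time: 14.8
tcp_pos: [0.5534, 0.0553, 0.1706]
orientation: [179.9, 0.0, 85.2]
wrist_force: [1.3, -0.2, 1.2]
gripper_width: -0.0003
grip_force: 0.8
```

>>> servo_tool(
  increments=[
    [[-8,1,-8,0],[-8,0,-9,0],[-5,0,-9,0],[-5,0,-10,0],[0,0,-10,0],[0,0,-10,0],[0,0,0,0]],
  ],
)

```text
time: 15.38
tcp_pos: [0.5268, 0.0565, 0.1128]
orientation: [-179.9, 0.0, 85.2]
wrist_force: [0.4, -0.5, -0.3]
gripper_width: -0.0
grip_force: 0.0
```

>>> servo_tool(
  increments=[
    [[0,0,-6,0],[0,0,-5,0],[0,0,-4,0],[0,0,-2,0],[0,0,0,0]],
  ],
)

```text
time: 15.8
tcp_pos: [0.5273, 0.0566, 0.0965]
orientation: [-180.0, -0.0, 85.3]
wrist_force: [-0.0, -0.6, -0.2]
gripper_width: 0.0001
grip_force: 0.0
```

>>> servo_tool(
  increments=[
    [[0,0,-2,0],[0,0,0,0]],
  ],
)

```text
time: 15.97
tcp_pos: [0.5276, 0.0566, 0.0951]
orientation: [180.0, 0.0, 85.3]
wrist_force: [1.3, -0.1, 0.0]
gripper_width: 0.0002
grip_force: 0.2
```

>>> servo_tool(
  increments=[
    [[0,0,-2,0],[0,0,0,0]],
  ],
)

```text
time: 16.13
tcp_pos: [0.5277, 0.0566, 0.0948]
orientation: [179.9, 0.0, 85.3]
wrist_force: [-6.1, 0.5, 20.8]
gripper_width: -0.0
grip_force: 10.0
```

```bash
python3 - <<'E'
from h import *
o=ctrl.get_obs();print(o['tcp_pos'],o['wrist_force'])
for n in('side','wrist','top'):
  c=cam(n,'x_'+n);m=mask(c,(50,80,20),(85,255,255));cs,_=cv2.findContours(m,0,2)
  for k in cs:
    if cv2.contourArea(k)>15:
      p=cv2.approxPolyDP(k,2,True)[:,0];print(n,cv2.contourArea(k),[(q.tolist(),(onz(c,*q,.076)*1000).round()[:2].tolist()) for q in p])
E
```

```text
[0.52767327 0.05655256 0.09484422] [-6.11174407  0.4510035  20.76602778]
side 286.0 [([318, 206], [577.0, 26.0]), ([311, 198], [577.0, 66.0]), ([305, 200], [557.0, 69.0]), ([302, 209], [528.0, 42.0]), ([294, 204], [518.0, 74.0]), ([292, 213], [493.0, 45.0]), ([283, 217], [462.0, 46.0]), ([280, 210], [469.0, 76.0]), ([276, 212], [454.0, 76.0]), ([283, 221], [453.0, 33.0])]
wrist 104.5 [([216, 282], [464.0, 43.0]), ([237, 282], [476.0, 42.0]), ([239, 278], [478.0, 45.0]), ([218, 277], [466.0, 46.0])]
wrist 10990.0 [([183, 219], [454.0, 85.0]), ([193, 277], [451.0, 47.0]), ([207, 258], [462.0, 60.0]), ([210, 245], [466.0, 68.0]), ([268, 246], [499.0, 65.0]), ([270, 265], [498.0, 52.0]), ([264, 267], [494.0, 51.0]), ([259, 285], [489.0, 39.0]), ([265, 286], [493.0, 38.0]), ([270, 292], [495.0, 33.0]), ([275, 292], [498.0, 33.0]), ([287, 286], [506.0, 37.0]), ([292, 277], [510.0, 43.0]), ([295, 255], [513.0, 57.0]), ([300, 250], [517.0, 60.0]), ([307, 250], [521.0, 60.0]), ([310, 240], [523.0, 66.0]), ([332, 240], [535.0, 65.0]), ([334, 249], [536.0, 60.0]), ([342, 250], [541.0, 58.0]), ([346, 254], [543.0, 56.0]), ([350, 278], [544.0, 39.0]), ([358, 289], [549.0, 31.0]), ([371, 292], [557.0, 28.0]), ([378, 285], [561.0, 33.0]), ([390, 285], [568.0, 32.0]), ([405, 292], [577.0, 26.0]), ([407, 282], [578.0, 33.0]), ([413, 281], [582.0, 34.0]), ([418, 238], [584.0, 62.0]), ([413, 235], [581.0, 65.0]), ([415, 222], [582.0, 72.0]), ([411, 217], [580.0, 76.0]), ([186, 216], [456.0, 87.0])]
top 22.0 [([306, 225], [493.0, 46.0]), ([305, 229], [481.0, 49.0]), ([310, 230], [478.0, 34.0]), ([311, 226], [490.0, 31.0])]
```

The hasp is fully down: it stops firmly at 21 N, and its plate reads at z = 76 mm. Next I go to the pin.

>>> servo_tool(
  increments=[
    [[0,0,15,0],[0,0,40,0],[0,-5,40,0],[0,-25,30,0],[2,-38,10,4],[2,-40,0,7],[2,-40,0,7],[2,-40,0,7],[2,-40,0,7],[2,-40,0,7]],
  ],
  grip=100,
)

```text
time: 17.12
tcp_pos: [0.5391, -0.207, 0.2279]
orientation: [180.0, 0.0, 123.5]
wrist_force: [1.2, 0.4, 0.3]
gripper_width: 0.0519
grip_force: 0.0
```

>>> servo_tool(
  increments=[
    [[2,-40,0,5.2],[2,-40,0,0],[2,-40,0,0],[2,-35,0,0],[0,-8,0,0],[0,0,0,0],[0,0,0,0]],
  ],
)

```text
time: 17.7
tcp_pos: [0.5472, -0.3676, 0.2274]
orientation: [180.0, -0.1, 128.4]
wrist_force: [0.4, 0.7, -0.1]
gripper_width: 0.0521
grip_force: 0.0
```

```bash
python3 - <<'E'
from h import *
o=ctrl.get_obs();print(o['tcp_pos'],o['orientation'],o['gripper_width'])
for n in('wrist','top'):
  c=cam(n,'p_'+n);h=mask(c,(0,150,50),(8,255,255))|mask(c,(174,150,50),(180,255,255));cs,_=cv2.findContours(h,0,2)
  for k in cs:
    if cv2.contourArea(k)>25:
      p=cv2.approxPolyDP(k,2,True)[:,0];print(n,cv2.contourArea(k),[(q.tolist(),(onz(c,*q,.052)*1000).round()[:2].tolist()) for q in p][:9])
E
```

```text
[ 0.54723831 -0.3676152   0.22743228] [ 1.79987466e+02 -5.43382464e-02  1.28350505e+02] 0.05210616907743776
wrist 62.0 [([582, 357], [1022.0, -337.0]), ([578, 355], [1013.0, -338.0]), ([566, 366], [1017.0, -362.0])]
wrist 102.0 [([430, 344], [813.0, -456.0]), ([416, 353], [809.0, -480.0]), ([416, 360], [819.0, -490.0]), ([431, 348], [819.0, -461.0])]
wrist 630.0 [([495, 299], [826.0, -350.0]), ([508, 314], [861.0, -355.0]), ([520, 316], [877.0, -347.0]), ([536, 333], [921.0, -351.0]), ([544, 327], [922.0, -338.0]), ([509, 291], [831.0, -330.0])]
wrist 1492.0 [([519, 264], [809.0, -296.0]), ([519, 272], [819.0, -304.0]), ([547, 248], [820.0, -260.0]), ([597, 283], [921.0, -248.0]), ([556, 240], [820.0, -246.0]), ([563, 234], [820.0, -235.0]), ([637, 309], [1013.0, -235.0]), ([630, 315], [1014.0, -247.0]), ([631, 318], [1020.0, -249.0])]
wrist 500.0 [([304, 174], [528.0, -372.0]), ([304, 203], [548.0, -399.0]), ([321, 203], [563.0, -387.0]), ([321, 174], [542.0, -360.0])]
top 43.0 [([478, 93], [905.0, -511.0]), ([486, 95], [898.0, -537.0]), ([491, 103], [871.0, -551.0]), ([497, 100], [
[... 179 characters left out ...]
460, 105], [866.0, -451.0]), ([466, 100], [882.0, -471.0]), ([457, 95], [899.0, -443.0])]
top 147.0 [([432, 75], [967.0, -366.0]), ([426, 75], [967.0, -346.0]), ([425, 84], [937.0, -342.0]), ([419, 93], [908.0, -321.0]), ([427, 101], [881.0, -345.0]), ([427, 110], [851.0, -344.0]), ([435, 101], [880.0, -371.0]), ([424, 88], [924.0, -338.0])]
top 41.0 [([418, 66], [997.0, -322.0]), ([444, 66], [996.0, -406.0])]
top 1041.5 [([521, 65], [997.0, -658.0]), ([511, 65], [997.0, -625.0]), ([518, 67], [990.0, -648.0]), ([520, 71], [977.0, -653.0]), ([522, 123], [804.0, -647.0]), ([515, 123], [805.0, -625.0]), ([513, 118], [821.0, -619.0]), ([505, 123], [805.0, -592.0]), ([490, 123], [806.0, -544.0])]
```

View pics/p_wrist.png

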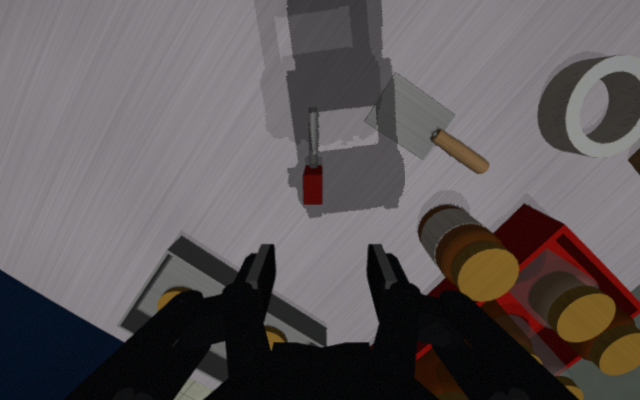

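The wrist view shows the handle at (304–322, 166–204), with the rod pointing straight up the image and so in line with the tool. I'll descend and grip.

>>> servo_tool(
  increments=[
    [[-1.5,-10,-20,0.6],[0,0,-35,0],[0,0,-40,0],[0,0,-40,0],[0,0,-30,0],[0,0,-20,0],[0,0,-10,0],[0,0,0,0],[0,0,0,0]],
  ],
)

```text
time: 18.55
tcp_pos: [0.5465, -0.3777, 0.034]
orientation: [180.0, 0.1, 129.0]
wrist_force: [0.4, 0.1, 0.9]
gripper_width: 0.0515
grip_force: 0.0
```

>>> servo_tool(
  increments=[
    [[0,0,0,0],[0,0,0,0],[0,0,0,0],[0,0,0,0],[0,0,0,0],[0,0,0,0],[0,0,0,0]],
  ],
  grip=255,
  squeeze=60,
)

```text
time: 19.13
tcp_pos: [0.5464, -0.3786, 0.0346]
orientation: [180.0, 0.2, 129.0]
wrist_force: [-0.6, 0.6, 5.6]
gripper_width: 0.0213
grip_force: 59.4
```

>>> servo_tool(
  increments=[
    [[0,0,15,0],[0,0,40,0],[0,0,40,0],[0,5,40,0],[-5,20,25,-4],[-10,35,0,-7],[-10,38,0,-7],[-10,38,0,-7],[-10,38,0,-7],[-10,38,0,-7]],
  ],
)

```text
time: 19.97
tcp_pos: [0.4898, -0.1644, 0.1933]
orientation: [180.0, 0.0, 89.6]
wrist_force: [1.6, 0.5, -1.4]
gripper_width: 0.0211
grip_force: 58.8
```

>>> servo_tool(
  increments=[
    [[-10,35,0,-4.8],[-8,30,-15,0],[-4,15,-15,0],[0,0,-10,0],[0,0,0,0],[0,0,0,0],[0,0,0,0]],
  ],
)

```text
time: 20.55
tcp_pos: [0.4693, -0.0868, 0.1536]
orientation: [179.9, 0.0, 85.1]
wrist_force: [0.3, 0.3, -1.6]
gripper_width: 0.0213
grip_force: 58.8
```

```bash
python3 - <<'E'
from h import *
o=ctrl.get_obs();print(o['tcp_pos'],o['orientation'],o['gripper_width'],o['grip_force'])
w=cam('wrist','q_wrist')
m=mask(w,(12,110,40),(24,255,255)); m[250:]=0
cs,_=cv2.findContours(m,0,2)
for k in sorted(cs,key=cv2.contourArea)[::-1][:5]:
  r=cv2.minAreaRect(k);print('brass',cv2.contourArea(k),[(q.round(1).tolist(),(onz(w,*q,.111)*1000).round(1)[:2].tolist()) for q in cv2.boxPoints(r)])
g=mask(w,(50,80,20),(85,255,255));k=max(cv2.findContours(g,0,2)[0],key=cv2.contourArea)
print('hasp',[(q.tolist(),(onz(w,*q,.076)*1000).round(1)[:2].tolist()) for q in cv2.approxPolyDP(k,3,True)[:,0]])
E
```

```text
[ 0.46931272 -0.08678444  0.15363595] [1.79917354e+02 3.29408512e-02 8.51304406e+01] 0.021307852972254942 58.79214406013489
brass 378.5 [([292.0, 0.0], [466.5, 47.7]), ([342.0, 0.0], [492.1, 45.5]), ([342.0, 8.0], [491.9, 41.8]), ([292.0, 8.0], [466.1, 44.0])]
brass 378.0 [([348.0, 101.0], [492.3, -4.5]), ([348.0, 46.0], [493.9, 23.6]), ([434.0, 46.0], [540.1, 20.2]), ([434.0, 101.0], [541.0, -8.3])]
brass 13.5 [([433.0, 47.0], [539.6, 19.8]), ([440.0, 47.0], [543.4, 19.5]), ([440.0, 64.0], [543.7, 11.0]), ([433.0, 64.0], [539.8, 11.2])]
brass 5.0 [([370.0, 46.0], [505.7, 22.7]), ([377.0, 46.0], [509.4, 22.4]), ([377.0, 47.0], [509.4, 21.9]), ([370.0, 47.0], [505.6, 22.2])]
brass 2.0 [([402.0, 46.0], [522.8, 21.4]), ([410.0, 46.0], [527.1, 21.1]), ([410.0, 47.0], [527.1, 20.6]), ([402.0, 47.0], [522.8, 20.9])]
hasp [([272, 42], [448.9, 36.1]), ([467, 47], [575.4, 23.4]), ([472, 30], [578.2, 33.3]), ([478, 25], [582.0, 36.0]), ([481, 0], [583.1, 50.3]), ([346, 0], [497.9, 55.8]), ([344, 15], [496.1, 47.6]), ([290, 14], [462.3, 51.0]), ([288, 0], [461.9, 58.9]), ([270, 0], [450.8, 59.9])]
```

The hasp slot centre (x≈479.2 at y≈49) agrees with the predicted loop position of (479.5, 58.9). I'll lower to rod height, then check the rod's line against the staple.

>>> servo_tool(
  increments=[
    [[-2,0,-15,0],[0,0,-15,0],[0,0,-8,0],[0,0,-3,0],[0,0,0,0],[0,0,0,0]],
  ],
)

```text
time: 21.1
tcp_pos: [0.4672, -0.0865, 0.1124]
orientation: [180.0, 0.0, 85.1]
wrist_force: [-0.0, -0.0, -1.9]
gripper_width: 0.0216
grip_force: 58.8
```

```bash
python3 - <<'E'
from h import *
o=ctrl.get_obs();t=o['tcp_pos'];y=np.radians(o['orientation'][2]);d=np.array([np.cos(y),np.sin(y),0]);print(t,o['orientation'])
w=cam('wrist','q2')
print('rows for s,(proj)')
for s in(25,50,75,88):
  u,v=proj(w,t+d*s/1000-[0,0,.0166]);r=int(round(v));
  if 0<=r<400:
    print(s,round(u,1),r,[tuple(int(z) for z in w['frame'][r,c]) for c in range(int(u)-24,int(u)+26,4)])
E
```

```text
[ 0.46718618 -0.0864706   0.11237715] [1.79952130e+02 1.69137085e-02 8.51479113e+01]
rows for s,(proj)
25 319.8 216 [(91, 88, 91), (91, 88, 91), (93, 91, 93), (94, 90, 93), (76, 74, 76), (53, 54, 53), (54, 55, 54), (53, 53, 53), (51, 51, 50), (89, 83, 86), (91, 87, 89), (90, 87, 90), (94, 90, 93)]
50 319.7 171 [(126, 122, 126), (137, 131, 136), (128, 123, 127), (73, 71, 73), (49, 49, 50), (54, 54, 53), (55, 56, 55), (55, 55, 55), (50, 50, 50), (70, 67, 70), (70, 67, 70), (73, 70, 73), (71, 68, 71)]
75 319.7 120 [(75, 72, 75), (74, 71, 73), (73, 70, 73), (74, 71, 73), (45, 45, 45), (53, 54, 53), (57, 57, 56), (54, 54, 53), (50, 50, 50), (86, 83, 86), (93, 89, 92), (90, 87, 90), (90, 85, 89)]
88 319.6 92 [(73, 70, 72), (72, 70, 72), (73, 71, 74), (70, 68, 71), (72, 69, 72), (69, 67, 69), (75, 73, 74), (106, 103, 105), (124, 120, 124), (106, 103, 106), (125, 121, 125), (151, 146, 150), (148, 143, 148)]
```

The rod lies on the tool's centre line (columns 311–328, predicted 319.7). I'll advance to the staple in gentle steps.

>>> servo_tool(
  increments=[
    [[1.3,15,0,0],[1.3,15,0,0],[1.3,15,0,0],[0.7,8,0,0],[0,0,0,0]],
  ],
)

```text
time: 21.57
tcp_pos: [0.4716, -0.0321, 0.1123]
orientation: [179.9, 0.0, 85.3]
wrist_force: [-1.1, 0.3, -1.4]
gripper_width: 0.0214
grip_force: 58.8
```

>>> servo_tool(
  increments=[
    [[0.4,4,0,0],[0.3,4,0,0],[0.3,4,0,0],[0,0,0,0]],
  ],
)

```text
time: 21.9
tcp_pos: [0.4724, -0.0209, 0.1118]
orientation: [-180.0, -0.0, 85.2]
wrist_force: [0.4, 0.5, -2.3]
gripper_width: 0.0215
grip_force: 58.8
```

>>> servo_tool(
  increments=[
    [[0.4,4,0,0],[0.3,4,0,0],[0.3,4,0,0],[0,0,0,0]],
  ],
)

```text
time: 22.23
tcp_pos: [0.4734, -0.0085, 0.1118]
orientation: [-180.0, -0.0, 85.2]
wrist_force: [-0.0, -0.4, -1.0]
gripper_width: 0.0213
grip_force: 58.8
```

There's no contact force and the tip is past the staple plane, so the rod is through the loop. I'll push on until the collar touches.

>>> servo_tool(
  increments=[
    [[0.6,7,0,0],[0.6,7,0,0],[0.6,7,0,0],[0.6,7,0,0],[0.4,5,0,0],[0,0,0,0]],
  ],
)

```text
time: 22.73
tcp_pos: [0.4762, 0.0249, 0.1118]
orientation: [-180.0, -0.0, 85.2]
wrist_force: [0.2, -0.6, -2.4]
gripper_width: 0.0213
grip_force: 58.8
```

>>> servo_tool(
  increments=[
    [[0.3,3,0,0],[0.3,3,0,0],[0.2,2,0,0],[0,0,0,0]],
  ],
)

```text
time: 23.07
tcp_pos: [0.477, 0.0321, 0.1118]
orientation: [-180.0, -0.0, 85.2]
wrist_force: [0.0, -0.7, -1.3]
gripper_width: 0.0215
grip_force: 58.8
```

>>> servo_tool(
  increments=[
    [[0.2,2,0,0],[0.2,2,0,0],[0,0,0,0]],
  ],
)

```text
time: 23.32
tcp_pos: [0.4774, 0.0361, 0.1118]
orientation: [180.0, -0.0, 85.2]
wrist_force: [-0.3, 0.8, -1.5]
gripper_width: 0.0212
grip_force: 58.8
```

>>> servo_tool(
  increments=[
    [[0.2,2,0,0],[0,0,0,0]],
  ],
)

```text
time: 23.48
tcp_pos: [0.4775, 0.0365, 0.1119]
orientation: [-180.0, 0.2, 85.2]
wrist_force: [-1.8, -10.3, -1.0]
gripper_width: 0.0215
grip_force: 58.7
```

>>> servo_tool(
  increments=[
    [[0.2,2,0,0],[0,0,0,0]],
  ],
)

```text
time: 23.65
tcp_pos: [0.4774, 0.0367, 0.112]
orientation: [-179.9, 0.4, 85.2]
wrist_force: [-5.1, -21.9, 1.1]
gripper_width: 0.0214
grip_force: 59.3
```

>>> servo_tool(
  increments=[
    [[0.1,1.5,0,0],[0,0,0,0]],
  ],
)

```text
time: 23.82
tcp_pos: [0.4775, 0.0369, 0.112]
orientation: [-179.9, 0.6, 85.2]
wrist_force: [-8.2, -32.5, 1.5]
gripper_width: 0.0216
grip_force: 59.3
```

The collar is hard against the staple at TCP y = 36.7, where it should be for fully home. I'll relieve the pressure, lower the handle onto the hasp and release.

>>> servo_tool(
  increments=[
    [[-0.4,-4.5,-1,0],[0,0,-1,0],[0,0,0,0]],
  ],
)

```text
time: 24.07
tcp_pos: [0.4779, 0.0362, 0.1105]
orientation: [179.9, 0.1, 85.1]
wrist_force: [-0.2, -3.6, 4.2]
gripper_width: 0.0213
grip_force: 60.1
```

>>> servo_tool(
  increments=[
    [[0,0,-0.8,0],[0,0,0,0]],
  ],
)

```text
time: 24.23
tcp_pos: [0.478, 0.0363, 0.1104]
orientation: [179.9, 0.1, 85.2]
wrist_force: [-4.6, -5.5, 13.4]
gripper_width: 0.0212
grip_force: 61.4
```

>>> servo_tool(
  increments=[
    [[0,0,0.8,0],[0,0,0,0]],
  ],
)

```text
time: 24.4
tcp_pos: [0.478, 0.0365, 0.1105]
orientation: [179.9, 0.1, 85.2]
wrist_force: [-1.8, -5.2, 7.1]
gripper_width: 0.0212
grip_force: 60.2
```

>>> servo_tool(
  increments=[
    [[0,0,0,0],[0,0,0,0],[0,0,0,0],[0,0,0,0],[0,0,10,0],[0,0,30,0],[0,0,40,0],[0,-20,30,0],[0,-40,0,0],[0,-40,0,0]],
  ],
  grip=120,
)

```text
time: 25.23
tcp_pos: [0.4779, -0.0636, 0.2217]
orientation: [179.8, 0.1, 85.3]
wrist_force: [0.8, 0.2, 0.1]
gripper_width: 0.0451
grip_force: 0.0
```

>>> servo_tool(
  increments=[
    [[0,-30,0,0],[0,0,0,0],[0,0,0,0]],
  ],
)

```text
time: 25.48
tcp_pos: [0.4774, -0.0941, 0.2196]
orientation: [-180.0, -0.0, 85.0]
wrist_force: [0.1, 0.3, 0.3]
gripper_width: 0.0452
grip_force: 0.0
```

```bash
python3 - <<'E'
from h import *
o=ctrl.get_obs();print(o['tcp_pos'],o['orientation'],o['gripper_width'],o['wrist_force'])
w=cam('wrist');b=cam('side')
for n,c in(('w',w),('s',b)):
 for nm,rs,z in(('red',[((0,150,50),(8,255,255)),((174,150,50),(180,255,255))],.128),('green',[((50,80,20),(85,255,255))],.076),('yel',[((22,150,30),(34,255,255))],.066),('brass',[((10,110,40),(21,255,255))],.111)):
  m=sum(mask(c,*r) for r in rs)
  for k in cv2.findContours(m,0,2)[0]:
   q=[(onz(c,*p,z)*1000).round()[:2].tolist() for p in cv2.boxPoints(cv2.minAreaRect(k))];ce=np.mean(q,0)
   if cv2.contourArea(k)>12 and abs(ce[0]-520)<90 and -60<ce[1]<140: print(n,nm,cv2.contourArea(k),q)
E
```

```text
[ 0.477386   -0.0941404   0.21955856] [-1.79975079e+02 -2.93580659e-02  8.50149601e+01] 0.045183257742612 [0.05004494 0.25389797 0.30823816]
w red 1723.5 [[470.0, 54.0], [491.0, 52.0], [488.0, 17.0], [465.0, 19.0]]
w green 5227.0 [[493.0, 70.0], [585.0, 63.0], [586.0, 23.0], [490.0, 31.0]]
w green 674.0 [[452.0, 74.0], [465.0, 73.0], [462.0, 34.0], [448.0, 35.0]]
w yel 2715.0 [[499.0, -5.0], [502.0, 31.0], [562.0, 26.0], [561.0, -10.0]]
w brass 210.0 [[466.0, 62.0], [495.0, 59.0], [494.0, 44.0], [465.0, 46.0]]
s red 119.0 [[438.0, -6.0], [476.0, 55.0], [498.0, 40.0], [460.0, -20.0]]
s green 53.5 [[455.0, 81.0], [474.0, 82.0], [466.0, 32.0], [447.0, 31.0]]
s green 18.0 [[533.0, 74.0], [544.0, 67.0], [530.0, 46.0], [520.0, 53.0]]
s green 54.0 [[540.0, 43.0], [582.0, 53.0], [579.0, 23.0], [538.0, 15.0]]
s yel 190.0 [[496.0, 29.0], [560.0, 29.0], [546.0, -31.0], [483.0, -31.0]]
```

```bash
python3 -c "
from cell import ctrl
print(ctrl.job_done())"
```

```text
the job is handed in; nothing more can be done
None
```

I've handed the job in at about 25.5 s: the block is tipped onto the cradle bed, the hasp is shut over the staple, and the pin is home with its collar against the staple. After the block fell I nudged it about 30 mm further onto the bed, and the final checks on the hasp and pin were camera measurements and contact forces, not a viewed picture.

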